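Set a tile up for scoring

TASK

Slide the square tile along the bench, without lifting it, into the corner of the wooden scoring jig until it sits flush against both the long far fence and the end stop. Then take the metal cutting guide by its grip rib and lay it down gently, not dropped, flat across the middle of the tile, square to the long fence, with its two ends resting on the fence and on the small bearer block. Leave the oblong tile, the paint tin and the grout tub alone.

Things in the scene. Friction and masses are not known exactly. Their poses are not given: they have to be found in the camera images.
- jig: Dark wooden jig fixed to the bench: 3 flat-topped pieces 25 mm high round a thin black 118 mm rubber square. Origin: bench surface, centre of the square. In its frame (x away from robot, y left, z up; mm): far fence x 60 to 82, y -135 to 80; end stop x -60 to 60, y 60 to 80; near bearer block x -102 to -80, y -22 to 22. The rubber is flush; the tile enters from the -y side.
- home (a point): Centre of the tile's home in the jig, on the bench surface (same point and axes as the jig's origin): a tile flush with fence and stop has its origin here.
- rest (a point): Centre of the guide's resting place: midway between far fence and bearer block, above the tile's middle line, at the height of their tops (25 mm above the bench, 10 mm nearer the robot than home, axes of the jig). The guide's origin belongs here, its length along x.
- square_tile: Loose plain white square ceramic tile, 120 x 120 x 12 mm, about 0.4 kg, lying flat on the bench to the right of the jig. Origin: centre of its underside, x and y along its edges, z up.
- guide: Loose cutting guide: flat aluminium strip 200 long (x) x 50 wide (y) x 6 mm thick with a black grip rib along the middle of its top, 130 long x 14 wide, top of the rib 30 mm above the underside; about 0.2 kg. Lies flat on the bench to the left of the jig. Origin: centre of its underside, z up.
- oblong_tile: Bystander: loose white oblong tile 150 (x) x 60 (y) x 9 mm lying flat, right of the square tile. Origin: centre of its underside.
- paint_tin: Bystander: upright paint tin, 90 mm diameter, 110 mm high. Origin: centre of its underside.
- grout_tub: Bystander: upright tub with a yellow lid, 80 mm diameter, 85 mm high, beyond the jig. Origin: centre of its underside.
Mind the look-alikes: they are no part of the job. There is more than one size of the guide; the job needs the largest.

How it is judged:
On the way, in this order (a step that is already met when the one before it is completed fails the run):
1. the square tile lies flush against the far fence and the end stop (x of square_tile in the frame of home between -0.004 and 0.004 m and y of square_tile in the frame of home between -0.004 and 0.004 m and height (world z) of square_tile below 0.003 m and (angle between the x axis of square_tile and the x axis of jig, either way round below 0.05 rad or angle between the x axis of square_tile and the y axis of jig, either way round below 0.05 rad) and linear speed of square_tile below 0.02 m/s), for 0.2 s.
2. the guide lies across fence and bearer block over the middle of the tile, let go (x of guide in the frame of rest between -0.02 and 0.02 m and y of guide in the frame of rest between -0.012 and 0.012 m and z of guide in the frame of rest between -0.003 and 0.003 m and angle between guide's own z axis and vertical below 0.04 rad and angle between the x axis of guide and the x axis of jig, either way round below 0.09 rad and linear speed of guide below 0.02 m/s and contact force between guide and the fingers below 0.1 N), for 0.2 s.
At the end, for the whole second after the job is handed in: Tile flat, within 4 mm of home each way, square within 0.05 rad; guide level on fence and bearer block (height within 3 mm), within 12 mm of the tile's middle line, 20 mm of centred lengthwise, square to the long fence within 0.09 rad; both at rest, guide let go (all of step 1 and all of step 2); the robot touches nothing.
It fails at once if the square tile is lifted or tipped off the bench (origin more than 10 mm up or tilted over 0.15 rad) (height (world z) of square_tile above 0.01 m or angle between square_tile's own z axis and vertical above 0.15 rad).
It fails at once if the guide is dropped (falls free of the fingers faster than 0.5 m/s) (contact force between guide and the fingers below 0.1 N and linear speed of guide above 0.5 m/s).
It fails at once if the oblong tile is disturbed (moved more than 20 mm) (distance of oblong_tile from where it was at the start of the episode above 0.02 m).
It fails at once if the paint tin is disturbed (moved more than 20 mm) (distance of paint_tin from where it was at the start of the episode above 0.02 m).
It fails at once if the grout tub is disturbed (moved more than 20 mm) (distance of grout_tub from where it was at the start of the episode above 0.02 m).
It also fails if it takes over 72 s, if anything falls off the work surface, if the arm or the gripper's body presses on something with over 40 N, if the wrist force passes 120 N, or if a joint passes its speed limit or range.

ROBOT

A 6-joint arm with a two-finger parallel gripper is mounted at the origin on the work surface. World frame = base frame: x ahead of the robot, y to its left, z up, the work surface at z = 0. Lengths are in m, angles in rad, forces in N, time in s.
With the tool pointing down it reaches from about 0.4 to 0.825 m from the base axis. Payload 7 kg.
Tool frame: the origin (TCP) lies midway between the tips of the shut fingers; the grasp point (between the pads) lies arm.hold_point_z behind it (arm.hold_point_z is the distance from the TCP to the grasp point, in m); z points along the fingers, y is the line along which they close (so a half turn about z gives the same grasp; the last joint's range is limited). The gripper opens to 88 mm and grips with 3 to 60 N. Pads are 19 mm wide; open, the fingers measure 130 mm over their backs; the gripper's body (78 mm by 193 mm) begins 47 mm behind the grasp point.
Start: joints at [1.441, 0.359, 0.012, 0, -1.224, -0.288], TCP at [0.274, 0.617, 0.227] pointing down, gripper open.
Joint ranges: [-3.07, 3.07], [-1.43, 2.12], [-1.02, 1.25], [-3.03, 1.67], [-3.05, -0], [-3.03, 3.03]. Speed limits (rad/s): [2.39, 2.39, 3.01, 3.14, 3.14, 3.14].

INTERFACE

Orientations are given as [roll, pitch, yaw] about the fixed x, y, z axes, in that order (R = Rz(yaw) Ry(pitch) Rx(roll)).
In Python, from station import arm gives the robot as it stands.
- The arm moves only by the shell command python3 -m crank 'ROWS' [OPENING] [FORCE]. ROWS is JSON, a list that holds one entry, the list of rows, each a list of 4 numbers: the shift along the tool's x, y, z in units of 25 mm (1.0 is 25 mm), then the turn about the tool's z in units of 5 degrees (1.0 is 5 degrees). A call has 1 to 12 rows; each row is the pose to reach, as a shift and turn from the pose commanded when the call began, along the tool's axes at that moment; what a row does not reach only later rows make up. A row lasts 1/8 s, in which the tool goes at most 62.5 mm and 10.7 degrees, less where a joint would pass 70% of its speed; a pose out of reach is approached as far as the arm can. A call with a gripper value outside its range is refused whole. OPENING is the closure, from 0 (fully open) to 1 (shut), set as the call begins (- or left out, the last holds). The fingers move at their own pace and stop on an object; FORCE is the grip in N (left out, the last holds). Time passes only in rows, so rows that repeat a pose let the fingers close. It gives the time, the measured TCP pose, the force, the opening and the grip force at its end, in the units of the state.
- arm.get_state(): the state, without advancing time (a new reading comes with each control period).
- arm.grab_frame(name): name is "scene" or "top"; returns (picture, depth): 384x512x3 uint8, red, green, blue; 384x512 float32, m along the optical axis (not along the pixel's ray), 0 where there is no reading.
- arm.get_calibration(name): a dict with "mtx" (3x3 intrinsics, pixels), "R" (3x3) and "t" (3): a world point X has camera coordinates R X + t. Camera axes: x right, y down, z forward; pixel columns grow to the right and rows downward; lengths in m; the calibration is good to about 2 mm. A picture is of the moment at which its call begins. get_calibration takes no time and is no camera call.
- arm.job_done(): hands the job in; it is judged then, once.
Trained networks look in the newest picture that a camera, given by its name, has taken for a name from the list of things; names that differ only in an ending like _2 or _b are one class to them, and where a whole thing is asked for, a point or a joint stands for the part that bears it (a point fixed in the world has none). Each returns a list of dicts, best first, with "score" (0 to 1); they miss things now and then, are a little off and sometimes report something else, mostly with a low value. They report only what shows in the picture. A call takes as long as a camera call. They do not tell look-alikes from the thing itself.
- arm.recognise(thing, camera): "extent" ([left, top, width, height] in pixels, round what is visible of it).
- arm.trace(thing, camera): "mask" (384x512 bool, what is visible of it) and "extent" ([left, top, width, height] in pixels, round what is visible of it).
The state is a dict: "t": time; "q": joint angles; "qd": joint speeds; "joint_efforts": joint torques, N m; "eef_pos": TCP position; "ee_rot": TCP orientation; "force": force on the tool from outside, world axes, zero at the start; "moment": the same for the moment, N m; "width": finger opening in m; "gripper_force": force on a finger pad.
Only numpy, scipy, OpenCV 4.12 (cv2) and the standard library are available. Lean on these libraries where they do the work, as an engineer would, in place of code of your own. Each camera call takes 0.05 s, during which the arm holds its last target. There are 200 camera calls.

## Working session

There is one attempt and no reset: what is moved stays moved. The work goes in short steps, Python scripts to look and compute and a shell command to move; the robot and the scene stay as the last step left them, time stands still between calls to the robot, and variables do not carry over. Pictures are saved under pics/ and viewed, at most 10 in all, crops included, and the job is handed in when it is done.

```bash
ls; mkdir -p pics; cat > h.py <<'E'
import numpy as np,cv2
from station import arm
def cloud(name):
    im,d=arm.grab_frame(name);c=arm.get_calibration(name)
    K=np.array(c["mtx"]);R=np.array(c["R"]);t=np.array(c["t"])
    v,u=np.mgrid[:384,:512]
    P=np.stack([(u-K[0,2])*d/K[0,0],(v-K[1,2])*d/K[1,1],d],-1)
    W=(P-t)@R
    W[d==0]=np.nan
    return im,W
def save(im,n,s=1):
    im=cv2.resize(im[...,::-1],None,fx=s,fy=s,interpolation=cv2.INTER_CUBIC);cv2.imwrite('pics/'+n,im)
E
python3 - <<'E'
from h import *
ims=[]
for n in("scene","top"):
    im,W=cloud(n);np.save(n+'.npy',W);save(im,n+'.png',1.5);cv2.imwrite(n+'_raw.png',im[...,::-1])
    for th in("square_tile","guide","jig","oblong_tile","paint_tin","grout_tub"):
        for r in arm.trace(th,n)[:3]:
            m=r["mask"];p=W[m];p=p[~np.isnan(p[:,0])]
            if len(p): print(n,th,round(r["score"],2),[int(x) for x in r["extent"]],np.median(p,0).round(3))
    
print(arm.get_state()); print(arm.hold_point_z)
E
```

```text
pics
scene square_tile 0.83 [180, 158, 37, 33] [ 0.473 -0.195  0.011]
scene guide 0.8 [333, 177, 22, 52] [0.502 0.313 0.006]
scene guide 0.64 [373, 196, 26, 32] [0.515 0.462 0.005]
scene guide 0.53 [322, 145, 41, 20] [0.282 0.304 0.005]
scene jig 0.86 [222, 185, 75, 49] [0.589 0.073 0.004]
scene oblong_tile 0.56 [115, 172, 24, 33] [ 0.579 -0.41   0.008]
scene paint_tin 0.95 [339, 229, 36, 49] [0.737 0.355 0.101]
scene grout_tub 0.57 [205, 243, 31, 35] [ 0.821 -0.03   0.082]
top square_tile 0.78 [308, 195, 55, 53] [ 0.466 -0.196  0.012]
top guide 0.87 [128, 290, 52, 17] [0.274 0.299 0.006]
top guide 0.69 [139, 179, 24, 71] [0.48  0.31  0.007]
top guide 0.62 [80, 184, 33, 52] [0.504 0.462 0.006]
top jig 0.8 [210, 159, 77, 66] [0.581 0.073 0.003]
top oblong_tile 0.82 [394, 156, 31, 54] [ 0.57  -0.41   0.009]
top grout_tub 0.84 [260, 86, 30, 34] [ 0.783 -0.034  0.084]
{'t': 0.7, 'q': array([ 1.44108473e+00,  3.58554146e-01,  1.18989015e-02, -1.75045243e-05,
       -1.22408797e+00, -2.88096328e-01]), 'qd': array([-0.00067565,  0.00217811,  0.00070843,  0.00042538, -0.00109718,
       -0.00031079]), 'joint_efforts': array([-2.09249542e-03, -5.82159054e+01,  2.93237668e+01,  7.00147033e+00,
        1.25047762e-02, -7.77854666e-06]), 'eef_pos': array([0.27389092, 0.61691052, 0.22658728]), 'ee_rot': array([-3.14154641e+00,  3.08749703e-05, -4.17813875e-01]), 'force': array([ 0.95833601, -0.27731917,  0.48419272]), 'moment': array([-0.04382995, -0.04460426,  0.00641959]), 'gripper_force': 0.0, 'width': 0.08744714974445465}
0.0188
```

View pics/top.png

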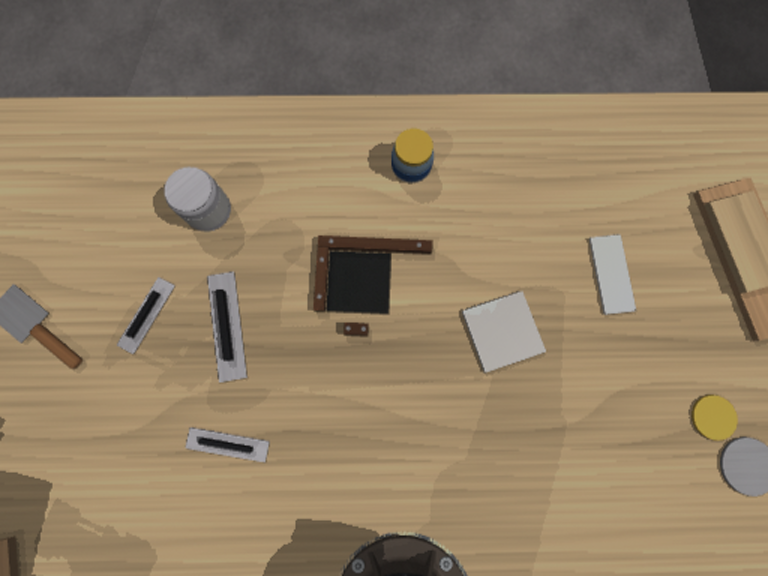

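```bash
cat > m.py <<'E'
from h import *
def rect(p):
    p=p[~np.isnan(p[:,0])]
    r=cv2.minAreaRect((p[:,:2]*1000).astype(np.float32)); return np.round(r[0],1),np.round(r[1],1),round(r[2],2)
E
python3 - <<'E'
from m import *
im,W=cloud("top");np.save('top.npy',W)
for th in("square_tile","guide","oblong_tile","paint_tin"):
    for r in arm.trace(th,"top")[:3]: print(th,[int(x) for x in r["extent"]],rect(W[r["mask"]]))
# jig: height band around it
z=W[...,2];m=(z>.018)&(z<.032)
n,l,s,c=cv2.connectedComponentsWithStats(m.astype(np.uint8))
for i in range(1,n):
    if s[i,4]>25: print(s[i],rect(W[l==i]),np.nanmedian(z[l==i]).round(4))
save(im[160:320,60:200],'guides.png',4)
E
```

```text
square_tile [310, 192, 52, 52] (array([ 467., -199.]), array([119.6, 123.8]), 17.48)
square_tile [210, 156, 78, 68] (array([552.5,  43.6]), array([213. , 185.4]), 86.25)
guide [78, 187, 36, 46] (array([507.6, 464.7]), array([ 39.3, 141.4]), 62.79)
guide [134, 178, 28, 74] (array([485.9, 313.3]), array([201.8,  52.7]), 8.32)
guide [124, 286, 56, 20] (array([273.7, 303.9]), array([146. ,  37.3]), 79.04)
oblong_tile [396, 158, 26, 55] (array([ 571.6, -414.4]), array([152.6,  68.5]), 5.33)
oblong_tile [137, 182, 24, 71] (array([485. , 313.7]), array([199.4,  51.3]), 9.54)
paint_tin [106, 108, 46, 43] (array([735.5, 378.6]), array([153.9,  98.2]), 46.11)
[261 109  27  12  51] (array([773. , -33.1]), array([75.8, 27.6]), 83.6) 0.025
[466 119  46 108 664] (array([ 599.6, -678.1]), array([300.2, 112. ]), 13.15) 0.0198
[131 135  22  18  51] (array([685.1, 337.4]), array([22.8, 75.9]), 40.27) 0.0258
[209 157  80  51 939] (array([573.6,  41.3]), array([214.7, 143.1]), 86.31) 0.0255
[144 193  11  48 241] (array([484.7, 313. ]), array([129.8,  14.9]), 9.1) 0.0298
[ 84 194  21  31 144] (array([507.1, 463.2]), array([12. , 92.6]), 62.02) 0.022
[229 215  17   9 138] (array([473.6,  74.3]), array([43.8, 21.9]), 88.14) 0.0253
[ 20 217  33  28 249] (array([451. , 616.4]), array([109.5,  22. ]), 51.29) 0.0198
[132 292  36  10 150] (array([273.7, 303.9]), array([93.7, 10.6]), 79.55) 0.0221
[  0 360   8  24 150] (array([101.1, 659.7]), array([56.2, 17.5]), 8.52) 0.0207
[246 368  44  13 143] (array([83. , -0.6]), array([ 23.9, 108.3]), 0.37) 0.0246
```

View pics/guides.png

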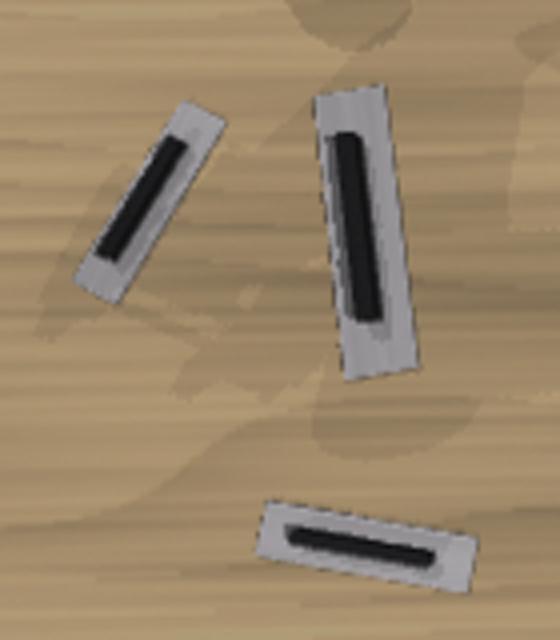

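Candidates for the guide in the top picture, centre pixels: (151,218) measures 202x53 mm with a 130x15 mm rib. The other two are (96,210) at 141x39 mm and (152,295) at 146x37 mm. Only the one at (151,218) fits 200x50 with a 130x14 rib, and the crop shows it as the largest. The jig is at about (248,190) and the square tile at (336,221).

```bash
cat >> m.py <<'E'
home=np.array([.5644,.069]);jy=np.radians(-3.69)
ex=np.array([np.cos(jy),np.sin(jy)]);ey=np.array([-ex[1],ex[0]])
def J(x,y): return home+(x*ex+y*ey)/1000
def toJ(w): d=(np.asarray(w)[:2]-home)*1000; return np.round([d@ex,d@ey],1)
def to(p,q=None):
    """print crank units from pose p=(x,y,z,yaw) (default now) to q"""
    s=arm.get_state();P=s["eef_pos"];a=s["ee_rot"][2]
    d=np.array(q[:3])-P;c,n=np.cos(a),np.sin(a)
    dy=np.degrees((q[3]-a+np.pi)%(2*np.pi)-np.pi)
    print(p,np.round([(c*d[0]+n*d[1])/.025,(n*d[0]-c*d[1])/.025,-d[2]/.025,-dy/5],2),'r',round(np.hypot(*q[:2]),3))
def tile(W,x0=280,x1=380,y0=150,y1=280):
    m=np.zeros(W.shape[:2],bool);m[y0:y1,x0:x1]=1
    m&=(W[...,2]>.0085)&(W[...,2]<.016)
    n,l,s,c=cv2.connectedComponentsWithStats(m.astype(np.uint8));i=1+s[1:,4].argmax()
    return rect(W[l==i])
E
python3 - <<'E'
from m import *
W=np.load('top.npy');t=tile(W);print(t,toJ(t[0]/1000))
to('mid',[.5,.2,.2,jy])
to('above',[*J(-175,-274),.1,jy]); to('down',[*J(-175,-274),.005,jy]);print(J(-175,-274))
E
```

```text
(array([ 466.5, -197.7]), array([119.7, 121. ]), 17.48) [ -80.5 -272.4]
mid [15.03 11.57  1.06 -4.05] r 0.539
above [16.74 28.02  5.06 -4.05] r 0.419
down [16.74 28.02  8.86 -4.05] r 0.419
[ 0.37212867 -0.19316929]
```

```bash
python3 -m crank '[[[2.2,1.6,0.2,-1],[4.1,3.1,0.3,-2],[6,4.6,0.5,-3],[8,6.1,0.6,-4.05],[10,7.7,0.7,-4.05],[12,9.2,0.8,-4.05],[13.5,10.5,1,-4.05],[15,12,1.2,-4.05],[15.3,14.4,1.6,-4.05],[15.6,16.8,2,-4.05],[15.8,19.2,2.4,-4.05],[16,21.6,2.8,-4.05]]]' 0.2 20; python3 -c "
from m import *
to('above',[*J(-175,-274),.1,jy]); to('down',[*J(-175,-274),.005,jy])"
```

```text
t: 2.45
eef_pos: [0.4197, -0.0405, 0.1567]
ee_rot: [-3.141, -0.001, -0.064]
force: [1.7, -0.3, 0.1]
width: 0.07
gripper_force: 0.0
above [-1.51  6.21  2.27  0.01] r 0.419
down [-1.51  6.21  6.07  0.01] r 0.419
```

```bash
python3 -m crank '[[[-0.5,2.1,0.7,0],[-1,4.2,1.5,0],[-1.51,6.21,2.3,0],[-1.51,6.21,3.8,0],[-1.51,6.21,5,0],[-1.51,6.21,5.7,0],[-1.51,6.21,6.07,0],[-1.51,6.21,6.07,0]]]'; python3 -c "
from m import *
im,W=cloud('scene');save(im[130:230,130:290],'c1.png',4)
s=arm.get_state();print(toJ(s['eef_pos']),s['force'],s['eef_pos'][2]);"
```

```text
t: 3.45
eef_pos: [0.3727, -0.1914, 0.0047]
ee_rot: [3.141, 0.001, -0.064]
force: [0.4, 0.2, 0.3]
width: 0.0705
gripper_force: 0.0
[-174.2 -272.2] [ 0.55707214 -0.94331663  0.13573451] 0.0051207087372071615
```

View pics/c1.png

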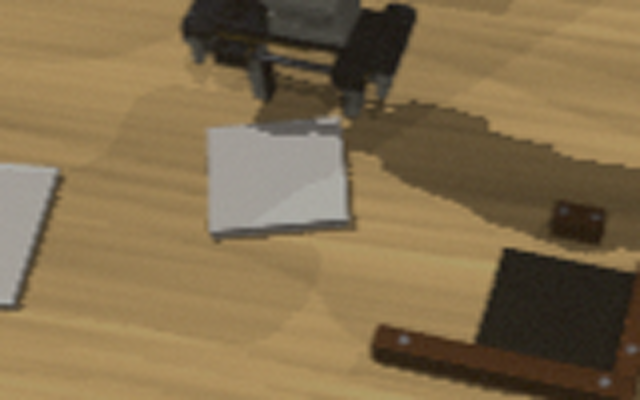

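Fingers stand behind the tile's near edge. I narrow them and shift slightly right so both bear on that edge, then push away.

```bash
python3 -m crank '[[[0,0.32,0,0],[0,0.32,0,0],[0.4,0.32,0,0],[0.8,0.32,0,0],[1.2,0.32,0,0],[1.6,0.32,0,0],[2,0.32,0,0],[2.4,0.32,0,0],[2.8,0.32,0,0],[3.2,0.32,0,0],[3.6,0.32,0,0],[3.9,0.32,0,0]]]' 0.55; python3 -c "
from m import *
im,W=cloud('top');t=tile(W,240,400,100,280);print(t,toJ(t[0]/1000))
s=arm.get_state();print(toJ(s['eef_pos']),s['force'],s['eef_pos'][2]);"
```

```text
t: 5.0
eef_pos: [0.4701, -0.2058, 0.0048]
ee_rot: [3.142, 0.0, -0.064]
force: [-4.4, 0.9, 1.2]
width: 0.039
gripper_force: 2.1
(array([762.3, -27.3]), array([26.9,  2.4]), 77.83) [203.7 -83.4]
[ -75.5 -280.3] [-0.48743143  0.24111068  0.29491208] 0.0048582236977115015
```

```bash
python3 -m crank '[[[-0.4,0,-0.3,0],[-0.3,0.6,-2,2],[0,1.2,-3.2,4],[0.5,2,-3.8,6],[1,2.8,-3.8,8],[1.5,3.4,-3.8,10],[2,4,-3.8,12],[2.8,4,-3.8,14],[2.8,4,-3.8,16],[2.8,4,-3.8,18],[2.8,4,-3.8,18]]]'; python3 -c "
from m import *
im,W=cloud('top');t=tile(W,240,385,100,280);print(t,toJ(t[0]/1000))
s=arm.get_state();print(toJ(s['eef_pos']),s['force'],s['eef_pos'][2]);save(im[80:280,200:440],'c2.png',3)"
```

```text
t: 6.42
eef_pos: [0.5327, -0.31, 0.1006]
ee_rot: [-3.14, -0.0, -1.634]
force: [-0.0, 0.8, -0.1]
width: 0.0396
gripper_force: 0.0
(array([622.6,  27.1]), array([31.3,  0.9]), 88.41) [ 60.8 -38.1]
[  -7.2 -380.2] [-0.64122085  0.2692148   0.24724273] 0.10049711857413773
```

View pics/c2.png

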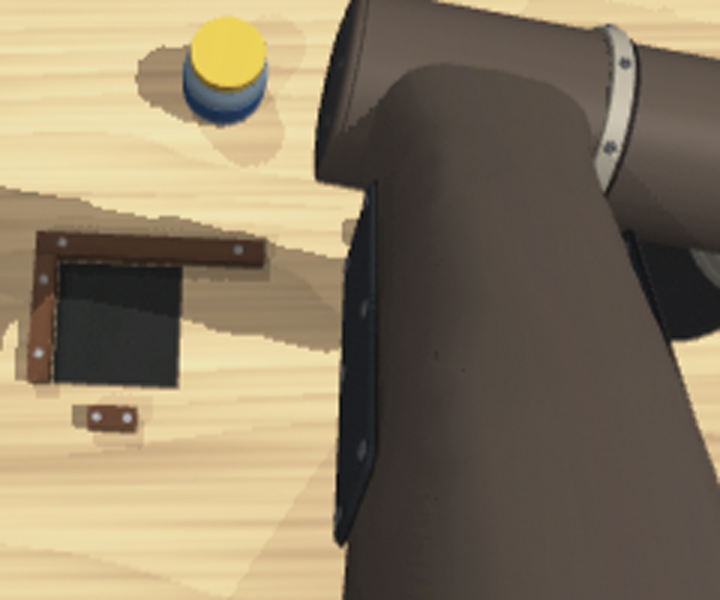

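The arm hides the tile from above (only jig at left visible), so I use the scene camera.

```bash
python3 -c "
from m import *
im,W=cloud('scene');t=tile(W,140,260,140,230);print(t,toJ(t[0]/1000))
to('down',[*J(-3,-375),.005,jy-np.pi/2])
save(im[120:260,110:310],'c3.png',4)"
```

```text
(array([ 545.4, -228.6]), array([120.4, 124.5]), 86.39) [ 2.000e-01 -2.982e+02]
down [-0.21 -0.16  3.82  0.05] r 0.618
```

View pics/c3.png

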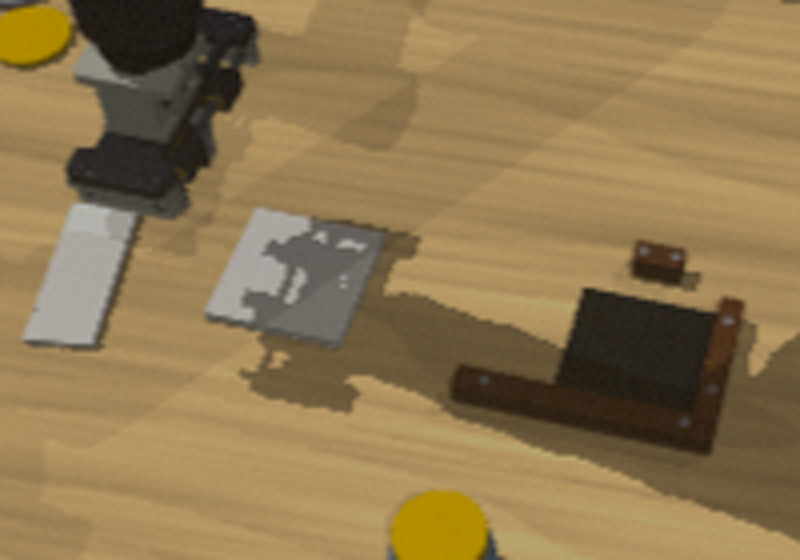

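```bash
python3 -c "
from m import *
for k in range(2):
  im,W=cloud('scene')
  z=W[...,2]
  for lo,hi,mn in((.0215,.028,60),(.0105,.0135,500)):
    m=np.zeros(z.shape,bool);m[130:250,150:310]=1;m&=(z>lo)&(z<hi)
    n,l,s,c=cv2.connectedComponentsWithStats(m.astype(np.uint8))
    for i in range(1,n):
      if s[i,4]>mn: 
        r=rect(W[l==i]);q=W[l==i]
        a=(q[:,:2]-home)@np.stack([ex,ey],1)*1000
        print(s[i],r,toJ(r[0]/1000),'x',np.percentile(a[:,0],[0.5,99.5]).round(1),'y',np.percentile(a[:,1],[.5,99.5]).round(1))
"
```

```text
[222 194  74  37 514] (array([577.2,  41.4]), array([214.8, 144.7]), 86.8) [ 14.5 -26.7] x [-56.8  86.4] y [-130.4   80.4]
[222 194  74  37 509] (array([578.1,  41.5]), array([214.4, 144.7]), 87.0) [ 15.4 -26.6] x [-55.6  86.5] y [-132.3   80.4]
```

```bash
python3 -m crank '[[[0,-0.16,1.6,0],[0,-0.16,3,0],[0,-0.16,3.82,0],[0,-0.16,3.82,0],[-0.5,-0.16,3.82,0],[-1,-0.16,3.82,0],[-1.7,-0.16,3.82,0],[-2.4,-0.16,3.82,0],[-3.2,-0.16,3.82,0],[-4,-0.16,3.82,0],[-4.6,-0.16,3.82,0],[-5,-0.16,3.82,0]]]'; python3 -c "
from m import *
s=arm.get_state();print(toJ(s['eef_pos']),s['force'],s['eef_pos'][2])
im,W=cloud('scene')
z=W[...,2];m=np.zeros(z.shape,bool);m[130:260,150:310]=1;m&=(z>.0085)&(z<.0155)
n,l,S,c=cv2.connectedComponentsWithStats(m.astype(np.uint8));i=1+S[1:,4].argmax();r=rect(W[l==i]);print(r,toJ(r[0]/1000))
to('next',[*J(-3,-100),.005,jy-np.pi/2])
"
```

```text
t: 8.12
eef_pos: [0.5454, -0.1846, 0.0049]
ee_rot: [-3.141, -0.0, -1.634]
force: [-0.9, -5.9, 4.5]
width: 0.0396
gripper_force: 3.2
[  -2.6 -254.2] [-0.8744325  -5.87620055  4.54128534] 0.004946267800747792
(array([ 551.6, -114.1]), array([121.1, 123.6]), 85.85) [  -1.  -183.5]
next [-6.14  0.   -0.01  0.01] r 0.556
```

```bash
python3 -m crank '[[[-0.5,0,0,0],[-1.1,0,0,0],[-1.8,0,0,0],[-2.5,0,0,0],[-3.2,0,0,0],[-3.9,0,0,0],[-4.6,0,0,0],[-5.3,0,0,0],[-5.9,0,0,0],[-6.4,0,0,0],[-6.8,0,0,0],[-7,0,0,0]]]'; python3 -c "
from m import *
s=arm.get_state();print(toJ(s['eef_pos']),s['force'],s['eef_pos'][2])
im,W=cloud('scene')
z=W[...,2];m=np.zeros(z.shape,bool);m[130:260,150:310]=1;m&=(z>.0085)&(z<.0155)
n,l,S,c=cv2.connectedComponentsWithStats(m.astype(np.uint8));i=1+S[1:,4].argmax();r=rect(W[l==i]);print(r,toJ(r[0]/1000))
"
```

```text
t: 9.68
eef_pos: [0.5558, -0.0106, 0.0042]
ee_rot: [3.141, -0.0, -1.635]
force: [-0.9, -5.6, 4.4]
width: 0.0395
gripper_force: 2.9
[ -3.5 -80. ] [-0.85980064 -5.63135301  4.36993353] 0.004227812129804984
(array([559.8,  60.2]), array([118.6, 116.2]), 85.97) [-4.  -9.1]
```

```bash
python3 -m crank '[[[-0.1,0,0,0],[-0.2,0,0,0],[-0.28,0,0,0],[-0.34,0,0,0],[-0.4,0,0,0],[-0.4,0,0,0]]]'; python3 -c "
from m import *
s=arm.get_state();print(toJ(s['eef_pos']),s['force'])"
```

```text
t: 10.48
eef_pos: [0.5568, -0.0008, 0.0042]
ee_rot: [3.141, -0.0, -1.635]
force: [0.1, -3.4, -0.0]
width: 0.0395
gripper_force: 1.7
[ -3.1 -70.2] [ 0.13650699 -3.37247363 -0.03687942]
```

```bash
python3 -m crank '[[[-0.05,0,0,0],[-0.1,0,0,0],[-0.1,0,0,0]]]'; python3 -c "
from m import *
s=arm.get_state();print(toJ(s['eef_pos']),s['force'])"
```

```text
t: 10.85
eef_pos: [0.5571, -0.0003, 0.0043]
ee_rot: [3.141, -0.002, -1.635]
force: [4.7, -16.8, -1.7]
width: 0.0394
gripper_force: 8.2
[ -2.8 -69.6] [  4.70149371 -16.79667031  -1.71293148]
```

```bash
python3 -m crank '[[[0.6,0,0,0],[1,0.2,-1,-2],[1,0.6,-2.4,-4],[0.6,1.2,-3.8,-6],[0,2,-3.8,-8],[-0.8,2.8,-3.8,-10],[-1.6,3.6,-3.8,-12],[-2.4,3.8,-3.8,-14],[-2.8,3.8,-3.8,-16],[-2.8,3.8,-3.8,-18],[-2.8,3.8,-3.8,-18]]]' 0.2; python3 -c "
from m import *
s=arm.get_state();print(toJ(s['eef_pos']),s['force'],s['width'])
im,W=cloud('scene')
z=W[...,2];m=np.zeros(z.shape,bool);m[130:260,150:310]=1;m&=(z>.0085)&(z<.0155)
n,l,S,c=cv2.connectedComponentsWithStats(m.astype(np.uint8));i=1+S[1:,4].argmax();r=rect(W[l==i]);print(r,toJ(r[0]/1000))
to('down',[*J(-93,0),.005,jy])
"
```

```text
t: 12.22
eef_pos: [0.4667, 0.078, 0.0994]
ee_rot: [-3.141, -0.0, -0.065]
force: [0.5, -0.2, 0.2]
width: 0.0702
gripper_force: 0.0
[-98.    2.7] [ 0.52042098 -0.19383528  0.19303372] 0.07015091454486688
(array([560.8,  68.6]), array([119.6, 117.9]), 87.39) [-3.6 -0.6]
down [ 0.2   0.1   3.77 -0.04] r 0.478
```

```bash
python3 -m crank '[[[0.2,0.1,1.5,0],[0.2,0.1,2.9,0],[0.2,0.1,3.77,0],[0.2,0.1,3.77,0],[0.4,0.1,3.77,0],[0.6,0.1,3.77,0],[0.8,0.1,3.77,0],[0.9,0.1,3.77,0],[1,0.1,3.77,0],[1.06,0.1,3.77,0],[1.1,0.1,3.77,0],[1.1,0.1,3.77,0]]]'; python3 -c "
from m import *
s=arm.get_state();print(toJ(s['eef_pos']),s['force'],s['width'])"
```

```text
t: 13.78
eef_pos: [0.4923, 0.0727, 0.0048]
ee_rot: [3.14, 0.003, -0.065]
force: [-6.7, 1.6, 5.3]
width: 0.0704
gripper_force: 3.4
[-72.2  -1. ] [-6.74183121  1.64629208  5.30406448] 0.07037081548326737
```

```bash
python3 -m crank '[[[0.05,0,0,0],[0.1,0,0,0],[0.1,0,0,0]]]'; python3 -m crank '[[[0.05,0,0,0],[0.08,0,0,0],[0.08,0,0,0]]]'; python3 -c "
from m import *
s=arm.get_state();print(toJ(s['eef_pos']),s['force'],s['width'])"
```

```text
t: 14.15
eef_pos: [0.4926, 0.0722, 0.0046]
ee_rot: [3.139, 0.006, -0.065]
force: [-16.3, 6.3, 13.0]
width: 0.07
gripper_force: 8.2
t: 14.52
eef_pos: [0.4928, 0.0719, 0.0045]
ee_rot: [3.139, 0.009, -0.065]
force: [-24.1, 9.6, 18.2]
width: 0.0702
gripper_force: 12.3
[-71.7  -1.7] [-24.0985078    9.57633722  18.24626266] 0.07023625332246844
```

```bash
python3 -m crank '[[[-0.4,0,0,0],[-0.7,0,-1.2,0],[-0.7,0,-3,0],[-0.7,-1.5,-4.6,-0.5],[-0.6,-3.5,-4.6,-1.2],[-0.5,-5.5,-4.6,-2],[-0.4,-7.5,-4.6,-2.56],[-0.4,-9.6,-4.6,-2.56],[-0.4,-9.6,-4.6,-2.56]]]' 0; python3 -c "
from m import *
im,W=cloud('top');save(im[140:270,190:310],'c4.png',5)
z=W[...,2]
for lo,hi in((.0215,.03),(.0085,.0155)):
  m=np.zeros(z.shape,bool);m[140:260,195:310]=1;m&=(z>lo)&(z<hi)
  n,l,S,c=cv2.connectedComponentsWithStats(m.astype(np.uint8));i=1+S[1:,4].argmax();r=rect(W[l==i]);print(S[i],r,toJ(r[0]/1000))
to('guide',[.4848,.3131,.1,np.radians(9.1)])
print(arm.get_state()['force'])
"
```

```text
t: 15.65
eef_pos: [0.5044, 0.3165, 0.1197]
ee_rot: [-3.141, -0.001, 0.162]
force: [-0.3, -0.9, -0.2]
width: 0.0878
gripper_force: 0.0
[209 157  80  50 884] (array([574.6,  40.7]), array([215.3, 141.2]), 86.9) [ 12.  -27.6]
[ 216  166   46   44 1729] (array([564.7,  68.7]), array([121.5, 121.4]), 86.71) [ 0.3 -0.3]
guide [-0.76 -0.06  0.78  0.02] r 0.577
[-0.8396844  -0.50423828 -0.03538259]
```

View pics/c4.png

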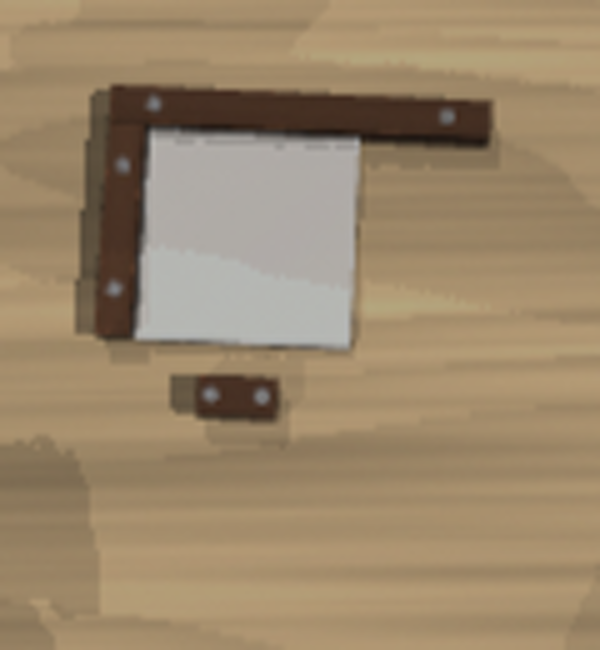

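The tile (white, crop centre (250,240)) sits flush against the fence and stop. Next, the guide.

```bash
python3 -m crank '[[[-0.76,-0.06,0.8,0],[-0.76,-0.06,2.2,0],[-0.76,-0.06,3.4,0],[-0.76,-0.06,4,0],[-0.76,-0.06,4.38,0],[-0.76,-0.06,4.38,0]]]' 0 30;python3 -m crank '[[[0,0,0,0],[0,0,0,0],[0,0,0,0],[0,0,0,0],[0,0,0,0]]]' 1 30
```

```text
t: 16.45
eef_pos: [0.4851, 0.3114, 0.0106]
ee_rot: [3.141, 0.0, 0.159]
force: [1.1, -0.4, -0.4]
width: 0.0875
gripper_force: 0.0
t: 17.08
eef_pos: [0.4849, 0.3117, 0.0106]
ee_rot: [-3.141, -0.0, 0.159]
force: [-0.1, -0.4, -0.4]
width: 0.0429
gripper_force: 0.0
```

```bash
python3 -m crank '[[[0,0,0,0],[0,0,0,0],[0,0,0,0],[0,0,0,0],[0,0,0,0]]]'; python3 -m crank '[[[0,0,-0.3,0],[0,0,-1,0],[0,0,-2,0],[0,0,-3,0],[0,0,-3,0]]]'; python3 -c "
from m import *
home=np.array([.5647,.0687]);jy=np.radians(-3.3)
p=home-.010*np.array([np.cos(jy),np.sin(jy)]);print(p)
to('rest',[*p,.06,jy])"
```

```text
t: 17.7
eef_pos: [0.485, 0.3118, 0.0106]
ee_rot: [-3.141, -0.0, 0.159]
force: [0.4, 0.1, -1.1]
width: 0.0136
gripper_force: 30.0
t: 18.32
eef_pos: [0.4858, 0.3124, 0.0877]
ee_rot: [-3.139, -0.003, 0.159]
force: [-0.2, 0.2, -3.1]
width: 0.0136
gripper_force: 30.0
[0.55471658 0.06927564]
rest [ 1.18 10.04  1.11  2.48] r 0.559
```

```bash
python3 -m crank '[[[0.2,1,0,0.3],[0.4,2.5,0,0.8],[0.6,4,0,1.3],[0.8,5.5,0,1.8],[1,7,0,2.3],[1.1,8.5,0,2.48],[1.15,9.5,0,2.48],[1.18,10.04,0,2.48],[1.18,10.04,0.5,2.48],[1.18,10.04,0.9,2.48],[1.18,10.04,0.9,2.48]]]'; python3 -c "
from m import *
im,W=cloud('scene');save(im[150:260,190:320],'c5.png',5)
p=np.array([.5647,.0687])-.010*np.array([np.cos(np.radians(-3.3)),np.sin(np.radians(-3.3))])
to('rest',[*p,.0356,np.radians(-3.3)])"
```

```text
t: 19.7
eef_pos: [0.5528, 0.0688, 0.0616]
ee_rot: [3.14, 0.002, -0.057]
force: [-1.3, -0.3, -2.3]
width: 0.0136
gripper_force: 30.0
rest [ 0.06 -0.02  1.07  0.01] r 0.559
```

View pics/c5.png

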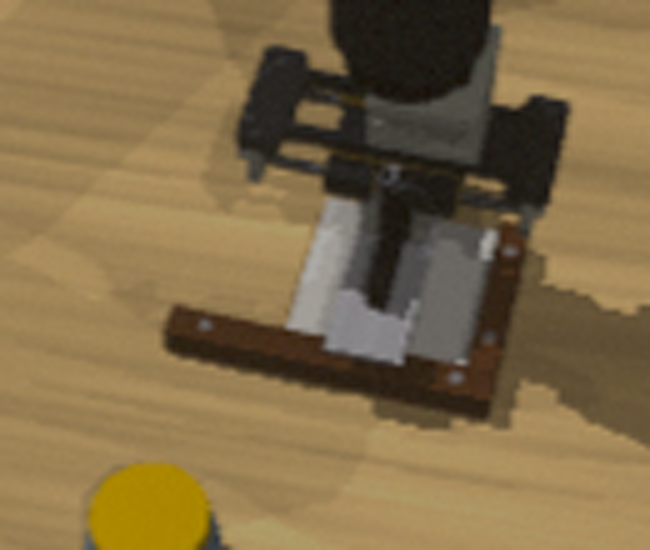

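The guide hangs over the tile's middle, its far end above the fence (crop (365,330)). Lowering slowly.

```bash
python3 -m crank '[[[0.06,0,0.25,0],[0.06,0,0.5,0],[0.06,0,0.7,0],[0.06,0,0.85,0],[0.06,0,0.95,0],[0.06,0,1,0],[0.06,0,1.04,0],[0.06,0,1.04,0]]]'
```

```text
t: 20.75
eef_pos: [0.5554, 0.0684, 0.0371]
ee_rot: [-3.142, -0.0, -0.057]
force: [0.5, -0.3, -1.0]
width: 0.0141
gripper_force: 30.0
```

```bash
python3 -m crank '[[[0,0,0.04,0],[0,0,0.07,0],[0,0,0.07,0]]]'
```

```text
t: 21.12
eef_pos: [0.5554, 0.0684, 0.0356]
ee_rot: [-3.142, -0.0, -0.057]
force: [-1.3, -0.5, 1.8]
width: 0.0138
gripper_force: 30.0
```

Contact (force now upward). Release gently and open partway, then rise.

```bash
python3 -m crank '[[[0,0,0,0],[0,0,0,0],[0,0,0,0],[0,0,0,0],[0,0,0,0],[0,0,0,0]]]' 0.3; python3 -m crank '[[[0,0,-0.3,0],[0,0,-1.2,0],[0,0,-2.5,0],[0,0,-4,0],[-1,2,-5,0],[-2,4,-5,0],[-2,6,-5,0],[-2,8,-5,0],[-2,10,-5,0],[-2,10,-5,0]]]'; python3 -c "
from m import *
im,W=cloud('top');save(im[140:270,190:310],'c6.png',5)
z=W[...,2]
for lo,hi in((.0085,.0155),(.0275,.034),(.052,.058)):
  m=np.zeros(z.shape,bool);m[140:260,195:310]=1;m&=(z>lo)&(z<hi)
  n,l,S,c=cv2.connectedComponentsWithStats(m.astype(np.uint8))
  for i in range(1,n):
    if S[i,4]>60: r=rect(W[l==i]);print(S[i],r,toJ(r[0]/1000),np.nanmedian(z[l==i]))
s=arm.get_state();print(s['force'],s['eef_pos'])
"
```

```text
t: 21.88
eef_pos: [0.5553, 0.0684, 0.0353]
ee_rot: [3.142, 0.0, -0.057]
force: [0.2, -0.2, -0.7]
width: 0.0608
gripper_force: 0.0
t: 23.12
eef_pos: [0.4905, -0.181, 0.1607]
ee_rot: [3.141, -0.0, -0.061]
force: [0.2, -0.4, 0.3]
width: 0.0617
gripper_force: 0.0
[216 200  14   9  76] (array([516.3, 113.6]), array([35.7, 19.6]), 81.82) [-50.9  41.4] 0.012563648701881178
[229 202   5  24  86] (array([488.3,  90. ]), array([62.9, 11. ]), 0.22) [-77.3  16.1] 0.03129240133266715
[ 0.62360384 -0.06643077  0.58867469] [ 0.49067582 -0.17974292  0.16064555]
```

View pics/c6.png

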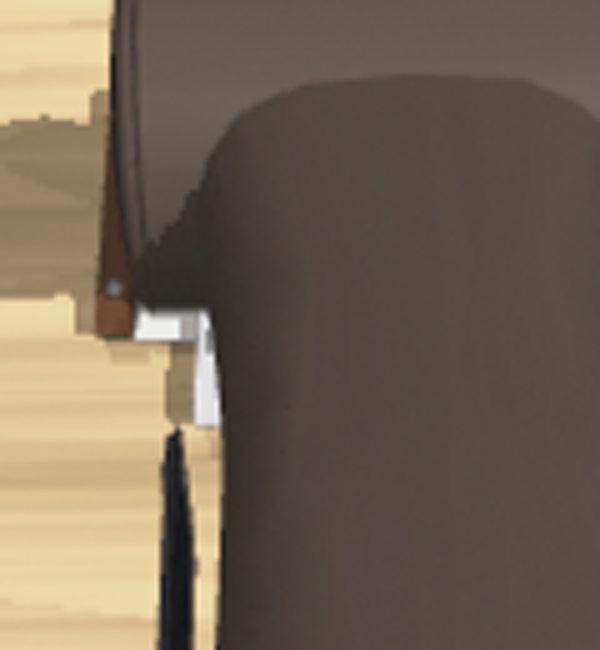

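The arm covers the view; I move further right and look again.

```bash
python3 -m crank '[[[0,2,-0.5,0],[0,4,-1,0],[0,6,-1,0],[0,8,-1,0],[0,8,-1,0]]]'; python3 -c "
from m import *
im,W=cloud('top');save(im[140:270,190:310],'c7.png',5)
z=W[...,2]
for lo,hi in((.0085,.0155),(.0275,.034),(.052,.058)):
  m=np.zeros(z.shape,bool);m[140:260,195:310]=1;m&=(z>lo)&(z<hi)
  n,l,S,c=cv2.connectedComponentsWithStats(m.astype(np.uint8))
  for i in range(1,n):
    if S[i,4]>60: r=rect(W[l==i]);print(S[i],r,toJ(r[0]/1000),np.nanmedian(z[l==i]))
s=arm.get_state();print(s['force'],s['eef_pos'])
"
```

```text
t: 23.8
eef_pos: [0.4795, -0.3797, 0.185]
ee_rot: [3.141, 0.001, -0.06]
force: [-1.2, 0.1, 0.1]
width: 0.0614
gripper_force: 0.0
[216 165  16  44 505] (array([567.5, 111.1]), array([ 36.2, 121.1]), 86.46) [ 0.4 42.2] 0.012550568836120527
[248 167  14  43 496] (array([562.1,  25. ]), array([ 33.9, 121.1]), 86.63) [  0.5 -44.1] 0.01251514697247139
[229 154  22  72 939] (array([556.1,  68.4]), array([ 52.7, 200.2]), 86.74) [-8.2 -1.1] 0.031478866893056484
[236 164   7  48 224] (array([556. ,  67.1]), array([ 13.8, 129.4]), 86.75) [-8.3 -2.4] 0.05542518706136748
[-0.09394579 -0.13170371  0.28912291] [ 0.47954707 -0.37830623  0.1849768 ]
```

View pics/c7.png

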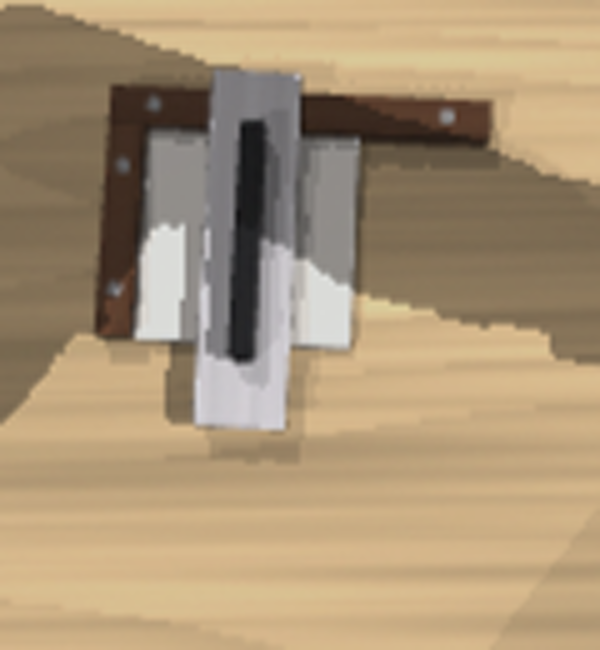

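The guide (crop centre (248,250)) lies level at 31 mm top height across the fence and the bearer block. It is within 2 mm of its place and square, and the tile is still flush.

```bash
python3 -c "
from station import arm
print(arm.job_done())"
```

```text
the job is handed in; nothing more can be done
None
```

I handed the job in at about 24 s: the last top-camera check put the tile flush in the corner (about 0.5 mm off) and the largest guide level and square across fence and bearer block (about 2 mm off), let go; no verdict was returned.

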